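Light the spares carousel and hold the valve-core jar at the front

ROBOT

A 6-joint arm with a two-finger parallel gripper is mounted at the origin on the work surface. World frame = base frame: x ahead of the robot, y to its left, z up, the work surface at z = 0. Lengths are in m, angles in rad, forces in N, time in s.
With the tool pointing down it reaches from about 0.225 to 0.875 m from the base axis. Payload 3.4 kg.
Tool frame: the origin (TCP) lies on the centre line of the jaws, within the pads' length; the fingertips stand 14 mm ahead of it and the grasp point (between the pads) lies 5 mm behind it; z points along the fingers, y is the line along which they close (so a half turn about z gives the same grasp; the last joint's range is limited). The gripper opens to 85 mm and grips with 20 to 120 N. Pads are 22 mm wide; open, the fingers measure 114 mm over their backs; the gripper's body (76 mm by 85 mm) begins 54 mm behind the grasp point. The pads swing forward as they close: fully open they stand 13 mm farther back than shut.
Start: joints at [-1.364, 0.276, 1.505, -0, 1.361, -0.121], TCP at [0.185, -0.544, 0.245] pointing down, gripper open.
Joint ranges: [-2.89, 2.89], [-0.75, 2.08], [0.22, 2.7], [-1.18, 4.32], [0.11, 2.71], [-2.7, 2.7]. Speed limits (rad/s): [2.57, 2.57, 3.14, 3.14, 3.14, 3.14].

INTERFACE

Orientations are given as a unit quaternion [w, x, y, z].
In Python, from rig import manip, eyes gives the robot as it stands.
- The arm moves only by the shell command python3 -m creep 'ROWS' [FORCE]. ROWS is JSON, a list of rows, each a list of 5 numbers: the opening, from 0 (shut) to 1 (fully open), then the shift along the tool's x, y, z normalised to -1 to 1, where 1 is 0.5 m, then the turn about the tool's z normalised to -1 to 1, where 1 is 360 degrees. In form: [[fingers, dx, dy, dz, spin], ...]. A call has 1 to 10 rows; each row is the pose to reach, as a shift and turn from the pose commanded when the call began, along the tool's axes at that moment, turning the shorter way round; what a row does not reach only later rows make up. A row lasts 1/10 s, in which the tool goes at most 50 mm and 8.59 degrees, less where a joint would pass 70% of its speed; a pose out of reach is approached as far as the arm can. A call with a number of a shift or a turn outside -1 to 1 is refused whole. A call with a gripper value outside its range is refused whole. The fingers move at their own pace and stop on an object; FORCE is the grip in N (left out, the last holds). Time passes only in rows, so rows that repeat a pose let the fingers close. It gives the time, the measured TCP pose, the force, the opening and the grip force at its end, in the units of the state.
- manip.get_state(): the state, without advancing time (a new reading comes with each control period).
- eyes.get_image(name): name is "scene" or "top" or "wrist"; returns a dict with "frame" (400x640x3 uint8, red, green, blue), "fx", "fy", "cx", "cy" (pixels), "R" (3x3) and "t" (3): a world point X has camera coordinates R X + t. Camera axes: x right, y down, z forward; pixel columns grow to the right and rows downward; lengths in m; the calibration is good to about 2 mm. The wrist camera is an equidistant fisheye: a pixel r from the principal point sees the ray r / f radians off the axis. A picture is of the moment at which its call begins. There is no depth.
- manip.sign_off(): hands the job in; it is judged then, once.
Trained networks look in the newest picture that a camera, given by its name, has taken for a name from the list of things; names that differ only in an ending like _2 or _b are one class to them, and where a whole thing is asked for, a point or a joint stands for the part that bears it (a point fixed in the world has none). Each returns a list of dicts, best first, with "confidence" (0 to 1); they miss things now and then, are a little off and sometimes report something else, mostly with a low value. They report only what shows in the picture. A call takes as long as a camera call.
- eyes.regions_of(camera, label): "mask" (400x640 bool, what is visible of it) and "bbox" ([left, top, right, bottom] in pixels, round what is visible of it).
- eyes.place_of(camera, label): "centre" ([column, row] in pixels: a listed point, or the origin of a listed thing).
The state is a dict: "clock": time; "qpos": joint angles; "qd": joint speeds; "effort": joint torques, N m; "position": TCP position; "ee_rot": TCP orientation; "contact_force": force on the tool from outside, world axes, zero at the start; "moment": the same for the moment, N m; "width": finger opening in m; "gripper_force": force on a finger pad.
Only numpy, scipy, OpenCV 4.12 (cv2) and the standard library are available. Lean on these libraries where they do the work, as an engineer would, in place of code of your own. Each camera call takes 0.05 s, during which the arm holds its last target. There are 200 camera calls.

TASK

First swing the work light's stiff arm round until the lamp points at the front place of the spares carousel (the place next to the black tray's pull handle), and leave it standing there. Then turn the carousel until the one open jar, the one without a lid, stands at that front place, and finish while still gripping the carousel firmly, so that it stays still while I pick a valve core out. Leave the lamp aimed and everything else on the shelf where it is.

Things in the scene. Friction and masses are not known exactly. Their poses are not given: they have to be found in the camera images.
- tray: Black pull-out tray fixed to the shelf under the carousel, 260 x 260 mm, rim 26 mm high; origin under its centre, on the carousel's axis. Its front (-x axis, towards the robot, turned up to 0.2 rad) has a low panel 35 mm high and a 100 mm steel bar handle about 40 mm out. It does not slide.
- front_place (a point): The front place of the carousel: fixed point of the tray, 85 mm from the carousel's axis towards the tray's pull handle, 105 mm above the shelf (height of the jar mouths). Axes as the tray's.
- carousel (a joint): Turn of the carousel about its vertical axis, rad, counter-clockwise seen from above: 0 or 2 pi when the open jar stands exactly at the front place; turns freely past a full turn either way (friction 0.02 N m, coasts a little). Aluminium dish 236 mm across, rim top 38 mm above the shelf, with six 54 mm glass jars, fixed in it, evenly spaced at 85 mm radius.
- open_jar (a point): Centre of the mouth of the open jar, 105 mm above the shelf, turning with the carousel: the one jar without a lid (bare neck 47 mm across, brass valve cores inside). The five others have plain metal screw lids, 52 mm across, tops 108 mm above the shelf.
- knob (a point): Centre of the carousel's round black grip knob, on its axis on top of a 14 mm post, fixed to the carousel and turning with it: diameter 42 mm, from 138 to 173 mm above the shelf, this point at 156 mm. Around it the jars reach up to 108 mm.
- lamp: Foot of the work light, left of the tray: round magnet foot 70 mm across, 26 mm high, fixed to the shelf, with an 18 mm upright post; origin under the post. Hub (32 mm across) and friction nut of the swing arm sit on the post, up to 230 mm above the shelf.
- lamp_pivot (a point): Point on the lamp arm's vertical swing axis, 200 mm above the shelf. The point turns with the arm: its x axis points level along the arm, the way the lamp points seen from above. The flared lamp head (54 mm across) on the arm's end lies 130 to 215 mm from the axis, 145 to 225 mm above the shelf, and looks outward and down; its tilt is fixed.
- lamp_grip (a point): Point on the lamp arm's bare tube, 85 mm from the swing axis, 200 mm above the shelf: level tube, 14 mm diameter, free from 16 to 129 mm from the axis. Axes as those of lamp_pivot.
- lamp_arm (a joint): Swing of the lamp arm, rad, counter-clockwise seen from above, between -2.6 and 2.6 (0 means nothing special). Stiff friction joint (0.45 N m): it stays where it is left. It starts pointing away from the robot; swinging it clockwise seen from above, by 0.6 to 2.3 rad, brings it to the front place.
- tire_lever_a: Red tire lever lying flat, 125 x 17 x 7 mm, origin under its middle. Bystander.
- tire_lever_b: Second red tire lever, the same. Bystander.
- spanner: Chrome headset spanner lying flat, 215 x 65 x 4 mm, origin under its handle. Bystander.
- pump: Aluminium frame pump lying across behind the tray, 260 mm long, 35 mm high, origin under its middle. Bystander.
- canister: Green plastic canister with a black twist cap standing right of the tray, diameter 80 mm, 168 mm high, origin under its middle. Bystander.
- jar_lid: The open jar's metal lid lying upside down right of the tray, diameter 52 mm, 16 mm high, origin under its middle. Bystander.
- patch_tin: Flat metal patch tin left of the lamp, 52 x 82 x 23 mm, origin under its middle. Bystander.

How it is judged:
On the way, in this order (a step that is already met when the one before it is completed fails the run):
1. the lamp arm points at the front place and is let go (y of front_place in the frame of lamp_pivot between -0.025 and 0.025 m and x of front_place in the frame of lamp_pivot above 0.1 m and contact force between anything else and lamp_arm below 0.3 N), for 0.2 s.
2. the open jar stands at the front place with the fingers gripping the carousel (horizontal distance between open_jar and front_place below 0.015 m and contact force between the fingers and carousel above 6 N), for 0.3 s.
At the end, for the whole second after the job is handed in: The open jar's mouth is within 15 mm (about 10 degrees of turn) of the front place, the carousel is at rest and gripped by the fingers with more than 6 N; the lamp arm, untouched, points at the front place with its centre line passing within 25 mm of it (all of step 1 and all of step 2 and velocity of joint carousel between -0.05 and 0.05 rad/s); the arm keeps its last pose, push and grip.
It fails at once if a bystander is shifted by more than 25 mm (distance of any of tire_lever_a, tire_lever_b, spanner, pump, canister, jar_lid, patch_tin from where it was at the start of the episode above 0.025 m).
It also fails if it takes over 67 s, if anything falls off the work surface, if the arm or the gripper's body presses on something with over 40 N, if the wrist force passes 120 N, or if a joint passes its speed limit or range.

## Working session

There is one attempt and no reset: what is moved stays moved. The work goes in short steps, Python scripts to look and compute and a shell command to move; the robot and the scene stay as the last step left them, time stands still between calls to the robot, and variables do not carry over. Pictures are saved under pics/ and viewed, at most 10 in all, crops included, and the job is handed in when it is done.

```bash
mkdir -p pics; cat > h.py <<'E'
import numpy as np, cv2
from rig import manip, eyes
from scipy.spatial.transform import Rotation as Ro
def ray(im,px):
    R=np.array(im["R"]);t=np.array(im["t"])
    d=np.array([(px[0]-im["cx"])/im["fx"],(px[1]-im["cy"])/im["fy"],1.])
    return -R.T@t, R.T@d
def atz(im,px,z):
    c,d=ray(im,px); return c+d*(z-c[2])/d[2]
def proj(im,X):
    p=np.array(im["R"])@np.array(X)+np.array(im["t"]); return [im["fx"]*p[0]/p[2]+im["cx"],im["fy"]*p[1]/p[2]+im["cy"]]
def save(im,n): cv2.imwrite("pics/"+n,cv2.cvtColor(im["frame"],cv2.COLOR_RGB2BGR))
H=dict(tray=0,front_place=.105,knob=.156,open_jar=.105,lamp=0,lamp_pivot=.2,lamp_grip=.2,canister=0,patch_tin=0,jar_lid=0)
E
python3 - <<'E'
from h import *
for c in ("top","scene"):
    im=eyes.get_image(c); save(im,c+"1.png")
    print(c,"cam",np.round(ray(im,(0,0))[0],3))
    for k,z in H.items():
        for r in eyes.place_of(c,k)[:2]:
            print(c,k,np.round(r["confidence"],2),np.round(r["centre"]),np.round(atz(im,r["centre"],z),3))
s=manip.get_state();print(s["position"],s["ee_rot"],s["clock"])
E
```

```text
top cam [ 0.52  -0.003  1.407]
top tray 0.82 [339. 212.] [ 0.573 -0.065  0.   ]
top front_place 0.81 [340. 243.] [ 0.486 -0.065  0.105]
top front_place 0.54 [190. 225.] [0.529 0.344 0.105]
top knob 0.96 [338. 210.] [ 0.572 -0.056  0.156]
top open_jar 0.93 [352. 184.] [ 0.648 -0.097  0.105]
top lamp 0.81 [235. 221.] [0.542 0.242 0.   ]
top lamp 0.52 [446. 186.] [ 0.653 -0.381  0.   ]
top lamp_pivot 0.62 [221. 222.] [0.538 0.242 0.2  ]
top lamp_pivot 0.57 [225. 158.] [0.701 0.236 0.2  ]
top lamp_grip 0.71 [235. 192.] [0.612 0.209 0.2  ]
top canister 0.73 [445. 185.] [ 0.656 -0.379  0.   ]
top patch_tin 0.76 [190. 225.] [0.529 0.374 0.   ]
top jar_lid 0.76 [470. 240.] [ 0.495 -0.451  0.   ]
scene cam [ 1.559 -0.871  1.154]
scene tray 0.8 [306. 236.] [ 0.576 -0.071  0.   ]
scene front_place 0.92 [292. 199.] [ 0.486 -0.053  0.105]
scene front_place 0.38 [304. 238.] [ 0.668 -0.151  0.105]
scene knob 0.62 [305. 200.] [ 0.57  -0.067  0.156]
scene knob 0.47 [332. 184.] [0.563 0.063 0.156]
scene open_jar 0.9 [317. 231.] [ 0.67  -0.098  0.105]
scene open_jar 0.49 [362. 150.] [0.426 0.36  0.105]
scene lamp 0.93 [359. 195.] [0.532 0.239 0.   ]
scene lamp_pivot 0.88 [358. 151.] [0.522 0.234 0.2  ]
scene lamp_grip 0.89 [371. 164.] [0.609 0.208 0.2  ]
scene canister 0.73 [250. 296.] [ 0.668 -0.375  0.   ]
scene patch_tin 0.46 [386. 179.] [0.53  0.397 0.   ]
scene jar_lid 0.55 [203. 279.] [ 0.511 -0.447  0.   ]
[ 0.18511519 -0.54440818  0.24533426] [5.33123131e-05 9.86601459e-01 1.63148883e-01 1.14778400e-05] 1.1
```

View pics/top1.png

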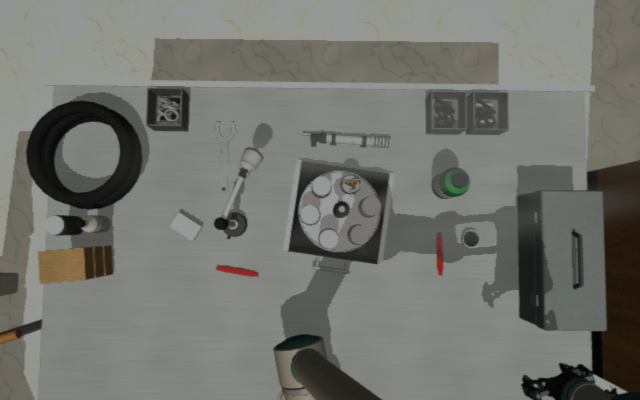

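View pics/scene1.png

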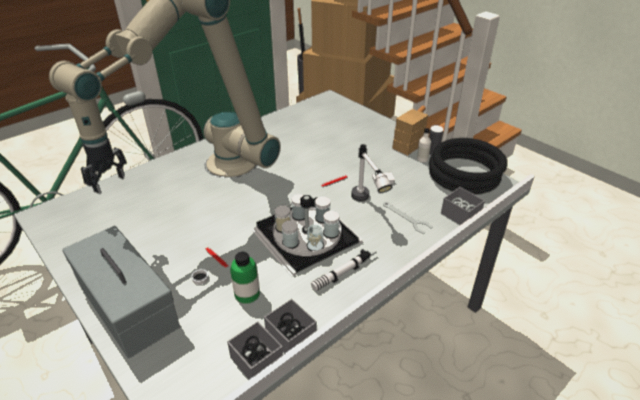

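The top view shows the tray's handle at about (332,265), the open jar at (352,184), the knob at (340,210), and the lamp arm running from (235,221) to (250,160). The carousel needs about half a turn, and the lamp about −1.35 rad.

```bash
cat >> h.py <<'E'
def wrap(a): return (a+np.pi)%(2*np.pi)-np.pi
def yaw(s):
    x=Ro.from_quat(np.roll(s["ee_rot"],-1)).as_matrix()[:,0]; return np.arctan2(x[1],x[0])
def go(X,Y=None,s=None):
    "row numbers for a world target X, tool yaw Y"
    s=s or manip.get_state(); M=Ro.from_quat(np.roll(s["ee_rot"],-1)).as_matrix()
    d=M.T@(np.array(X)-s["position"])/.5; sp=0 if Y is None else -wrap(Y-yaw(s))/2/np.pi
    return np.round(np.append(d,sp),3)
def tri(a,pa,b,pb):
    (c,d),(e,f)=ray(a,pa),ray(b,pb); d=d/np.linalg.norm(d);f=f/np.linalg.norm(f)
    u=np.linalg.lstsq(np.stack([d,-f],1),e-c,rcond=None)[0]; p,q=c+u[0]*d,e+u[1]*f
    return (p+q)/2,np.linalg.norm(p-q)
E
python3 - <<'E'
from h import *
a=eyes.get_image("top");P={k:eyes.place_of("top",k)[0]["centre"] for k in H}
b=eyes.get_image("scene");Q={k:eyes.place_of("scene",k)[0]["centre"] for k in H}
for k in H:
    p,e=tri(a,P[k],b,Q[k]); print(k,np.round(p,3),round(e,3))
# tray frame from corners of the rim in top picture
g=cv2.cvtColor(a["frame"],cv2.COLOR_RGB2GRAY)
m=(g<60).astype(np.uint8);m[:150]=0;m[270:]=0;m[:,:280]=0;m[:,400:]=0
r=eyes.regions_of("top","tray")[0]
c=max(cv2.findContours(cv2.convexHull(np.argwhere(r["mask"])[:,::-1].astype(np.int32)) is not None and r["mask"].astype(np.uint8),0,2)[0],key=cv2.contourArea)
print(r["confidence"],r["bbox"])
w=np.array([atz(a,q[0],.026)[:2] for q in c]).astype(np.float32)
print(cv2.minAreaRect(w))
k=eyes.regions_of("top","carousel")
for z in k[:2]: print(z["confidence"],z["bbox"])
for X in ([.185,-.544,.34],[.612,.209,.34]): print(go(X,-.38+np.pi))
E
```

```text
tray [ 0.576 -0.059 -0.01 ] 0.009
front_place [ 0.484 -0.055  0.099] 0.002
knob [ 0.575 -0.054  0.153] 0.005
open_jar [ 0.658 -0.097  0.097] 0.002
lamp [ 0.543  0.241 -0.005] 0.008
lamp_pivot [0.536 0.244 0.19 ] 0.006
lamp_grip [0.604 0.219 0.194] 0.0
canister [ 0.657 -0.384 -0.011] 0.001
patch_tin [ 0.454  0.26  -0.204] 0.369
jar_lid [ 0.5   -0.446 -0.005] 0.004
0.73 [286.4, 158.7, 395.1, 277.8]
((0.5537709593772888, -0.061482205986976624), (0.2891913652420044, 0.30674996972084045), 82.52067565917969)
0.81 [301.0, 170.0, 382.0, 252.7]
[-0.    -0.001 -0.189 -0.387]
[ 1.293 -1.152 -0.189 -0.387]
```

```bash
python3 -m creep '[[0.5,0.15,-0.15,-0.18,-0.1],[0.5,0.65,-0.58,-0.18,-0.2],[0.5,0.65,-0.58,-0.18,-0.2],[0.5,0.65,-0.58,-0.18,-0.2],[0.5,0.65,-0.58,-0.18,-0.2],[0.5,0.65,-0.58,-0.18,-0.2],[0.5,0.65,-0.58,-0.18,-0.2],[0.5,0.65,-0.58,-0.18,-0.2],[0.5,0.65,-0.58,-0.18,-0.2],[0.5,0.65,-0.58,-0.18,-0.2]]'
python3 - <<'E'
from h import *
print(go([.612,.212,.34],-.36+np.pi))
E
```

```text
clock: 3.3
position: [0.4019, -0.1602, 0.3366]
ee_rot: [0.001, 0.699, 0.715, 0.002]
contact_force: [-0.7, -0.4, -0.2]
width: 0.0428
gripper_force: 0.0
[ 0.735  0.437 -0.004 -0.189]
```

```bash
python3 -m creep '[[0.5,0.735,0.437,0,-0.18],[0.5,0.735,0.437,0,-0.18],[0.5,0.735,0.437,0,-0.18],[0.5,0.735,0.437,0,-0.18],[0.5,0.735,0.437,0,-0.18],[0.5,0.735,0.437,0,-0.18],[0.5,0.735,0.437,0,-0.18],[0.5,0.735,0.437,0,-0.18],[0.5,0.735,0.437,0,-0.18],[0.5,0.735,0.437,0,-0.18]]'
python3 - <<'E'
from h import *
s=manip.get_state();print(s["position"],yaw(s),s["qpos"])
im=eyes.get_image("wrist");save(im,"w1.png")
f=im["fx"];R=np.array(im["R"]);t=np.array(im["t"])
def fz(px,z):
    u=np.array([px[0]-im["cx"],px[1]-im["cy"]]);r=np.hypot(*u);th=r/f
    d=R.T@np.append(u/r*np.sin(th),np.cos(th));c=-R.T@t;return c+d*(z-c[2])/d[2]
for k in ("lamp_pivot","lamp_grip","knob","front_place","open_jar"):
    for r in eyes.place_of("wrist",k)[:1]: print(k,r["confidence"],np.round(r["centre"]),np.round(fz(r["centre"],H[k]),3))
print(go([.612,.212,.2],-.36+np.pi))
E
```

```text
clock: 4.3
position: [0.6147, 0.2077, 0.3334]
ee_rot: [-0.001, 0.21, 0.978, 0.0]
contact_force: [0.1, -0.6, -0.1]
width: 0.0426
gripper_force: 0.0
[0.61468424 0.20772402 0.33338603] 2.7180560663698348 [ 2.18286848e-01  3.60403766e-01  1.16719501e+00  8.00355084e-04
  1.61484584e+00 -9.28937913e-01]
lamp_pivot 0.62 [321.  94.] [0.533 0.243 0.2  ]
lamp_grip 0.81 [325. 194.] [0.614 0.211 0.2  ]
knob 0.83 [118. 245.] [ 0.575 -0.063  0.156]
front_place 0.61 [116. 180.] [ 0.497 -0.054  0.105]
[ 0.008  0.015  0.272 -0.011]
```

View pics/w1.png

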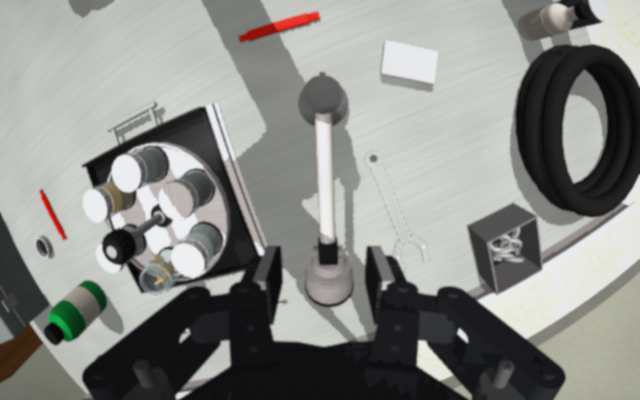

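The wrist view shows the white tube at column 325, midway between the fingers, with the pivot at (322,95), so I can go straight down over it.

```bash
python3 -m creep '[[0.5,0.008,0.012,0.1,-0.008],[0.5,0.008,0.012,0.2,-0.008],[0.5,0.008,0.012,0.27,-0.008],[0.4,0.008,0.012,0.27,-0.008],[0.3,0.008,0.012,0.27,-0.008],[0.25,0.008,0.012,0.27,-0.008],[0.25,0.008,0.012,0.27,-0.008]]' 20
python3 - <<'E'
from h import *
s=manip.get_state();print(s["position"],yaw(s),s["contact_force"])
P=np.array([.534,.243])
for a in np.linspace(-.376,-1.726,19)[1:]:
    print(round(a,3),go([*(P+.085*np.array([np.cos(a),np.sin(a)])),.197],a+np.pi))
E
```

```text
clock: 5.3
position: [0.6133, 0.2125, 0.2033]
ee_rot: [0.003, 0.187, 0.982, 0.001]
contact_force: [-0.4, -0.7, 0.4]
width: 0.0215
gripper_force: 0.0
[0.61333229 0.21246023 0.2033132 ] 2.7653263158764334 [-0.4247323  -0.70044324  0.38938457]
-0.451 [ 0.001 -0.014  0.013  0.012]
-0.526 [ 0.002 -0.027  0.013  0.024]
-0.601 [ 0.004 -0.039  0.012  0.036]
-0.676 [ 0.008 -0.052  0.012  0.048]
-0.751 [ 0.012 -0.064  0.012  0.06 ]
-0.826 [ 0.017 -0.075  0.012  0.072]
-0.901 [ 0.023 -0.087  0.012  0.084]
-0.976 [ 0.03  -0.097  0.012  0.095]
-1.051 [ 0.037 -0.108  0.012  0.107]
-1.126 [ 0.046 -0.117  0.012  0.119]
-1.201 [ 0.055 -0.126  0.012  0.131]
-1.276 [ 0.064 -0.135  0.012  0.143]
-1.351 [ 0.075 -0.142  0.012  0.155]
-1.426 [ 0.085 -0.149  0.012  0.167]
-1.501 [ 0.097 -0.155  0.012  0.179]
-1.576 [ 0.108 -0.16   0.012  0.191]
-1.651 [ 0.12  -0.164  0.012  0.203]
-1.726 [ 0.133 -0.167  0.012  0.215]
```

```bash
python3 -m creep '[[0.25,0.001,-0.014,0.006,0.012],[0.25,0.002,-0.027,0.006,0.024],[0.25,0.004,-0.039,0.006,0.036],[0.25,0.008,-0.052,0.006,0.048],[0.25,0.012,-0.064,0.006,0.06],[0.25,0.017,-0.075,0.006,0.072],[0.25,0.023,-0.087,0.006,0.084],[0.25,0.03,-0.097,0.006,0.095],[0.25,0.037,-0.108,0.006,0.107],[0.25,0.037,-0.108,0.006,0.107]]'
python3 - <<'E'
from h import *
s=manip.get_state();print(s["position"],yaw(s))
P=np.array([.534,.243])
for a in np.linspace(-1.051,-1.726,10)[1:]:
    print(round(a,3),go([*(P+.085*np.array([np.cos(a),np.sin(a)])),.197],a+np.pi))
E
```

```text
clock: 6.3
position: [0.5767, 0.1698, 0.1998]
ee_rot: [0.002, 0.501, 0.866, 0.003]
contact_force: [2.1, 2.3, 1.5]
width: 0.0215
gripper_force: 1.7
[0.57671762 0.1698225  0.19975998] 2.093050662724056
-1.126 [-0.    -0.014  0.005  0.012]
-1.201 [ 0.001 -0.027  0.005  0.024]
-1.276 [ 0.004 -0.039  0.005  0.036]
-1.351 [ 0.007 -0.052  0.005  0.048]
-1.426 [ 0.011 -0.064  0.005  0.06 ]
-1.501 [ 0.017 -0.075  0.005  0.072]
-1.576 [ 0.023 -0.087  0.005  0.084]
-1.651 [ 0.029 -0.097  0.005  0.096]
-1.726 [ 0.037 -0.108  0.005  0.108]
```

```bash
python3 -m creep '[[0.25,0,-0.014,0,0.012],[0.25,0.001,-0.027,0,0.024],[0.25,0.004,-0.039,0,0.036],[0.25,0.007,-0.052,0,0.048],[0.25,0.011,-0.064,0,0.06],[0.25,0.017,-0.075,0,0.072],[0.25,0.023,-0.087,0,0.084],[0.25,0.029,-0.097,0,0.096],[0.25,0.037,-0.108,0,0.108],[0.25,0.04,-0.113,0,0.113]]'
python3 -m creep '[[0.25,0,0,0,0],[0.25,0,0,0,0],[0.5,0,0,0,0],[0.5,0,0,0,0],[0.5,0,0,0,0],[0.5,0,0,-0.1,0],[0.5,0,0,-0.2,0],[0.5,0,0,-0.3,0],[0.5,0,0,-0.3,0]]'
python3 - <<'E'
from h import *
s=manip.get_state();print(s["position"],yaw(s),s["contact_force"],s["qpos"])
a=eyes.get_image("top");save(a,"top2.png")
P={k:eyes.place_of("top",k)[:1] for k in ("lamp_pivot","lamp_grip","front_place","open_jar","knob")}
b=eyes.get_image("scene");save(b,"scene2.png")
Q={k:eyes.place_of("scene",k)[:1] for k in P}
for k in P:
    for im,r in ((a,P[k]),(b,Q[k])):
        if r: print(k,round(r[0]["confidence"],2),np.round(r[0]["centre"]),np.round(atz(im,r[0]["centre"],H[k]),3))
cv2.imwrite("pics/c2.png",cv2.resize(cv2.cvtColor(a["frame"],cv2.COLOR_RGB2BGR)[130:290,180:400],None,fx=3.5,fy=3.5,interpolation=2))
E
```

```text
clock: 7.3
position: [0.5191, 0.1591, 0.1998]
ee_rot: [0.002, 0.77, 0.638, 0.004]
contact_force: [4.9, 3.3, 1.0]
width: 0.0214
gripper_force: 2.4
clock: 8.2
position: [0.5182, 0.1584, 0.3545]
ee_rot: [0.003, 0.77, 0.638, 0.005]
contact_force: [-0.1, -0.2, 0.0]
width: 0.0424
gripper_force: 0.0
[0.51823131 0.15839135 0.35447603] 1.383605345936088 [-0.08425389 -0.1828591   0.02736408] [ 1.68378324e-01  1.76707083e-01  1.37356974e+00 -2.73422024e-04
  1.57847291e+00  3.55591024e-01]
lamp_pivot 0.65 [360. 151.] [0.527 0.238 0.2  ]
lamp_grip 0.63 [253. 227.] [0.526 0.161 0.2  ]
lamp_grip 0.6 [346. 161.] [0.539 0.154 0.2  ]
front_place 0.88 [339. 242.] [ 0.488 -0.062  0.105]
front_place 0.7 [295. 199.] [ 0.491 -0.046  0.105]
open_jar 0.55 [350. 182.] [ 0.651 -0.091  0.105]
open_jar 0.86 [318. 230.] [ 0.669 -0.094  0.105]
knob 0.86 [337. 210.] [ 0.572 -0.053  0.156]
knob 0.91 [306. 201.] [ 0.579 -0.066  0.156]
```

View pics/c2.png

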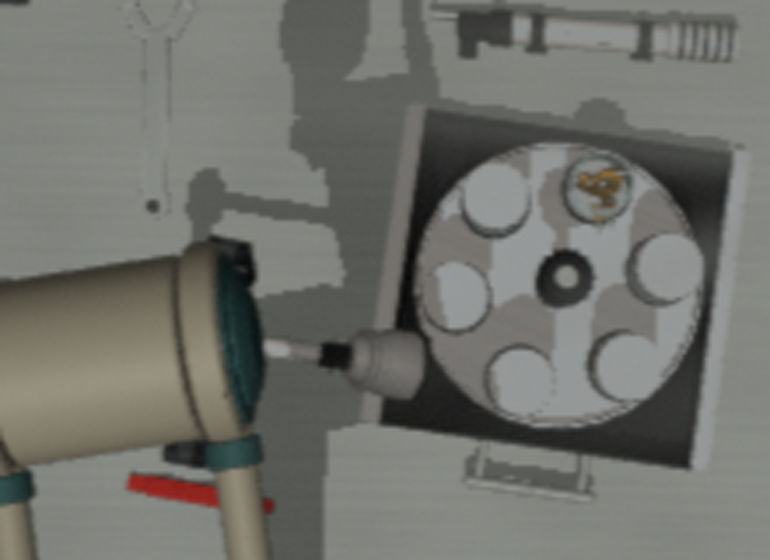

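The lamp's head is at (388,363) in the crop, above the tray's front left, with its tube running roughly towards the front place. Next I measure it precisely and move above the knob, where the view is clear.

```bash
python3 - <<'E'
from h import *
a=eyes.get_image("top")
w=lambda x,y,z:atz(a,(180+x/3.5,130+y/3.5),z)[:2]
c=[w(412,105,.026),w(745,150,.026),w(697,468,.035),w(365,420,.035)]
print(np.round(c,3),"centre",np.mean(c,0))
f=(c[2]+c[3]-c[0]-c[1]);print("front yaw",np.arctan2(f[1],f[0]),"handle",w(529,490,.02),"dish",w(558,285,.036),"knob",w(565,277,.173),"jar",w(598,187,.105))
print("tube",w(285,348,.2),"neck",w(335,355,.2),"head end",w(395,363,.185))
print(go([.573,-.058,.35],3.07))
E
```

```text
[[ 0.723  0.058]
 [ 0.688 -0.221]
 [ 0.425 -0.18 ]
 [ 0.461  0.092]] centre [ 0.57427819 -0.06279834]
front yaw 3.000456633235891 handle [ 0.40434886 -0.04341124] dish [ 0.57342968 -0.06513806] knob [ 0.57409712 -0.06406781] jar [ 0.64809477 -0.09273716]
tube [0.51915446 0.13921952] neck [0.51453399 0.10300256] head end [0.50914523 0.06034251]
[-0.403  0.193 -0.006 -0.268]
```

```bash
python3 -m creep '[[1,-0.415,0.196,0,-0.268],[1,-0.415,0.196,0,-0.268],[1,-0.415,0.196,0,-0.268],[1,-0.415,0.196,0,-0.268],[1,-0.415,0.196,0,-0.268],[1,-0.415,0.196,0,-0.268],[1,-0.415,0.196,0,-0.268],[1,-0.415,0.196,0,-0.268],[1,-0.415,0.196,0,-0.268],[1,-0.415,0.196,0,-0.268]]'
python3 -m creep '[[1,0,0,0,-0.07],[1,0,0,0,-0.07],[1,0,0,0,-0.07],[1,0,0,0,-0.07]]'
cat >> h.py <<'E'
def fz(im,px,z):
    R=np.array(im["R"]);u=np.array([px[0]-im["cx"],px[1]-im["cy"]]);r=np.hypot(*u);th=r/im["fx"]
    d=R.T@np.append(u/r*np.sin(th),np.cos(th));c=-R.T@np.array(im["t"]);return c+d*(z-c[2])/d[2]
E
python3 - <<'E'
from h import *
s=manip.get_state();print(s["position"],yaw(s),s["qpos"])
im=eyes.get_image("wrist");save(im,"w2.png")
for k in ("lamp_pivot","lamp_grip","knob","front_place","open_jar"):
    for r in eyes.place_of("wrist",k)[:1]: print(k,r["confidence"],np.round(r["centre"]),np.round(fz(im,r["centre"],H[k]),3))
E
```

```text
clock: 9.85
position: [0.5734, -0.0642, 0.3472]
ee_rot: [-0.0, 0.15, 0.989, -0.0]
contact_force: [0.1, -1.0, 0.4]
width: 0.0857
gripper_force: 0.0
clock: 10.25
position: [0.5734, -0.0641, 0.3473]
ee_rot: [-0.0, -0.066, 0.998, -0.0]
contact_force: [0.6, -0.6, -0.2]
width: 0.0857
gripper_force: 0.0
[ 0.57340483 -0.06408152  0.3472584 ] -3.010035842744588 [-2.31827876e-01  2.41155673e-01  1.30621488e+00 -6.70742766e-05
  1.59421940e+00 -1.93418259e+00]
lamp_pivot 0.9 [578. 197.] [0.536 0.242 0.2  ]
lamp_grip 0.95 [535. 178.] [0.525 0.16  0.2  ]
knob 0.92 [323. 186.] [ 0.578 -0.064  0.156]
open_jar 0.68 [294. 233.] [ 0.657 -0.092  0.105]
```

View pics/w2.png

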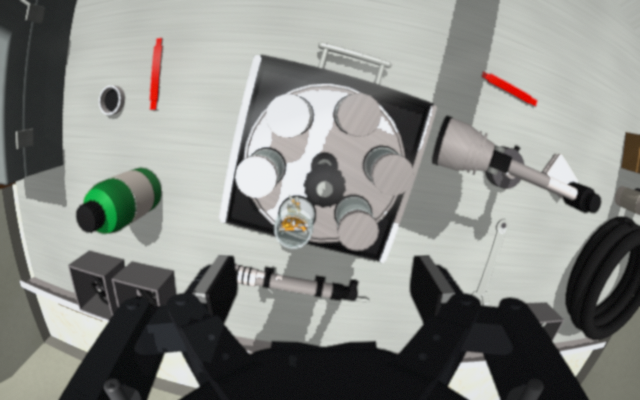

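The wrist view shows the lamp at (470,150) clear of the knob. Its line passes about 7 mm from the front place, which is within the 25 mm tolerance. The knob is at (323,186) and the open jar at (294,225). I'll descend and grip the knob.

```bash
python3 -m creep '[[1,-0.004,0,0.1,0],[1,-0.004,0,0.2,0],[1,-0.004,0,0.3,0],[1,-0.004,0,0.385,0],[1,-0.004,0,0.385,0],[0.3,-0.004,0,0.385,0],[0.3,-0.004,0,0.385,0],[0.3,-0.004,0,0.385,0],[0.3,-0.004,0,0.385,0],[0.3,-0.004,0,0.385,0]]' 40
python3 -m creep '[[0.3,0,0,0,0],[0.3,0,0,0,0]]'
python3 - <<'E'
from h import *
s=manip.get_state();print(s["position"],yaw(s),s["qpos"][5],s["moment"])
b=eyes.get_image("scene")
for r in eyes.place_of("scene","open_jar")[:2]: print(r["confidence"],np.round(r["centre"]),atz(b,r["centre"],.105))
E
```

```text
clock: 11.55
position: [0.5771, -0.0626, 0.1581]
ee_rot: [0.003, -0.066, 0.998, 0.001]
contact_force: [0.8, 4.2, 5.9]
width: 0.0408
gripper_force: 41.1
clock: 11.75
position: [0.5771, -0.0627, 0.1581]
ee_rot: [0.003, -0.066, 0.998, 0.001]
contact_force: [-0.9, 3.2, 5.6]
width: 0.0411
gripper_force: 41.1
[ 0.57714927 -0.06266169  0.15810551] -3.010425387921533 -1.933032876239012 [ 0.73539062  0.03993298 -0.0348354 ]
0.61 [360. 149.] [0.41017751 0.36151968 0.105     ]
0.6 [319. 230.] [ 0.66928825 -0.09188053  0.105     ]
```

```bash
python3 -m creep '[[0.3,0,0,0,0.02],[0.3,0,0,0,0.04],[0.3,0,0,0,0.06],[0.3,0,0,0,0.08],[0.3,0,0,0,0.1],[0.3,0,0,0,0.12],[0.3,0,0,0,0.14],[0.3,0,0,0,0.16],[0.3,0,0,0,0.18],[0.3,0,0,0,0.2]]'
python3 -m creep '[[0.3,0,0,0,0.02],[0.3,0,0,0,0.04],[0.3,0,0,0,0.06],[0.3,0,0,0,0.08],[0.3,0,0,0,0.1],[0.3,0,0,0,0.12],[0.3,0,0,0,0.14],[0.3,0,0,0,0.16],[0.3,0,0,0,0.18],[0.3,0,0,0,0.2]]'
python3 -m creep '[[0.3,0,0,0,0.02],[0.3,0,0,0,0.04],[0.3,0,0,0,0.05],[0.3,0,0,0,0.055],[0.3,0,0,0,0.06],[0.3,0,0,0,0.06],[0.3,0,0,0,0.06],[0.3,0,0,0,0.06]]'
python3 - <<'E'
from h import *
s=manip.get_state();print(s["position"],yaw(s),s["qpos"],s["moment"])
a=eyes.get_image("top");pa=eyes.place_of("top","open_jar")[:2];m=eyes.place_of("top","lamp_grip")[:1]
b=eyes.get_image("scene");pb=eyes.place_of("scene","open_jar")[:2]
c=eyes.get_image("wrist");pc=eyes.place_of("wrist","open_jar")[:2]
for im,p,f in ((a,pa,atz),(b,pb,atz),(c,pc,fz)):
    for r in p: print(round(r["confidence"],2),np.round(r["centre"]),f(im,r["centre"],.105))
print(m)
G=cv2.COLOR_RGB2BGR
t=cv2.resize(cv2.cvtColor(a["frame"],G)[140:290,200:400],(560,420),interpolation=2)
cv2.imwrite("pics/c3.png",t); save(c,"w3.png")
E
```

```text
clock: 12.85
position: [0.5759, -0.0649, 0.1581]
ee_rot: [0.002, 0.535, 0.845, -0.0]
contact_force: [-3.6, -1.5, 6.3]
width: 0.0406
gripper_force: 41.3
clock: 13.85
position: [0.5735, -0.0644, 0.1581]
ee_rot: [0.001, 0.929, 0.369, -0.001]
contact_force: [-8.5, -0.4, 10.3]
width: 0.0406
gripper_force: 41.6
clock: 14.65
position: [0.573, -0.0638, 0.1581]
ee_rot: [0.0, 0.982, 0.191, -0.001]
contact_force: [-8.7, 1.5, 11.0]
width: 0.0405
gripper_force: 41.7
[ 0.57298203 -0.06377894  0.15805858] 0.38363997056131455 [-2.30603464e-01  3.40461883e-01  1.63633526e+00 -1.63469708e-03
  1.16734217e+00  9.57196936e-01] [-0.0884983   1.36291985 -0.01651444]
0.93 [336. 241.] [ 0.48946396 -0.05311647  0.105     ]
0.79 [295. 200.] [ 0.49602218 -0.04799179  0.105     ]
0.62 [265. 320.] [ 0.49182748 -0.05035553  0.105     ]
[{'centre': [252.5, 229.1], 'confidence': 0.55}]
```

View pics/c3.png

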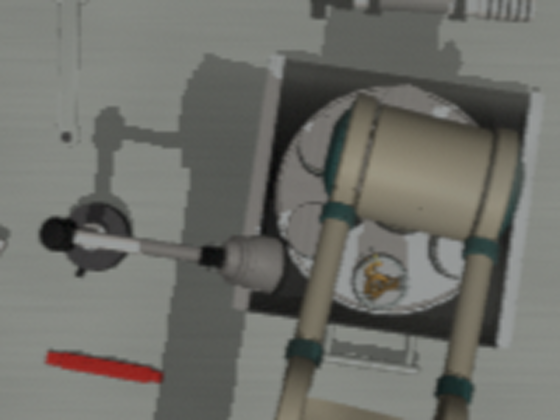

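View pics/w3.png

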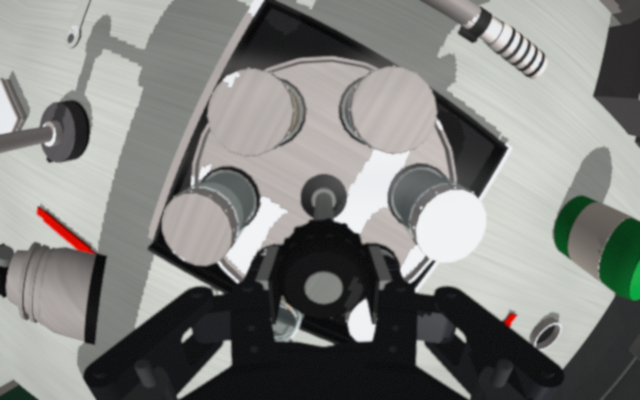

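The top crop shows the open jar at (380,279), centred in front of the handle, with the lamp head at (250,262) aimed at it and untouched. All three cameras put the jar within about 7 mm of the front place (0.490, -0.052), and the grip is 41 N.

```bash
python3 -m creep '[[0.3,0,0,0,0],[0.3,0,0,0,0],[0.3,0,0,0,0],[0.3,0,0,0,0]]'; python3 -c "from rig import manip;print(manip.sign_off())"
```

```text
clock: 15.4
position: [0.573, -0.0638, 0.1581]
ee_rot: [0.0, 0.982, 0.191, -0.001]
contact_force: [-9.5, 1.5, 10.8]
width: 0.0407
gripper_force: 41.7
the job is handed in; nothing more can be done
None
```

I handed the job in at 15.4 s: by camera, the lamp's line passes about 7 mm from the front place and the open jar stands within about 7 mm of it, with the carousel still gripped at about 41 N; the sign-off returned no verdict.

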